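Open the plant sprayer's pressure cap

ROBOT

A 6-joint arm with a two-finger parallel gripper is mounted at the origin on the work surface. World frame = base frame: x ahead of the robot, y to its left, z up, the work surface at z = 0. Lengths are in mm, angles in rad, forces in N, time in s.
With the tool pointing down it reaches from about 350 to 975 mm from the base axis. Payload 7.1 kg.
Tool frame: the origin (TCP) lies between the finger pads; the fingertips stand 19 mm ahead of it and the grasp point (between the pads) is the TCP; z points along the fingers, y is the line along which they close (so a half turn about z gives the same grasp; the last joint's range is limited). The gripper opens to 88 mm and grips with 3 to 60 N. Pads are 20 mm wide; open, the fingers measure 115 mm over their backs; the gripper's body (75 mm by 178 mm) begins 61 mm behind the grasp point.
Start: joints at [1.268, 0.423, 1.63, -0, 1.089, -0.019], TCP at [174.972, 599.991, 241.675] pointing down, gripper open.
Joint ranges: [-3, 3], [-0.9, 2.11], [0.09, 2.58], [-1.31, 4.45], [0.11, 2.69], [-2.54, 2.54]. Speed limits (rad/s): [2.39, 2.39, 3.01, 3.14, 3.14, 3.14].

INTERFACE

Orientations are given as a rotation vector (axis times angle).
In Python, from workcell import ctrl gives the robot as it stands.
- The arm moves only by the tool arm_command, never from a script. Its argument "series" is a list of rows, each an object with "linear": the shift along the tool's x, y, z in m, a list of three; "turn": the turn about the tool's z in rad. A call has 1 to 10 rows; each row shifts and turns the commanded pose from where the row before left it, along the tool's axes as they then stand; what a row does not reach is not made up. A row lasts 1/10 s, in which the tool goes at most 50 mm and 8.59 degrees, less where a joint would pass 70% of its speed; a pose out of reach is approached as far as the arm can. A call with a gripper value outside its range is refused whole. "jaw" is the opening, from -1 (shut) to 1 (fully open), set as the call begins (left out, the last holds). The fingers move at their own pace and stop on an object; the grip force is fixed at half the most. Time passes only in rows, so rows that do not move let the fingers close. It gives the time, the measured TCP pose, the force, the opening and the grip force at its end, in the units of the state.
- ctrl.get_obs(): the state, without advancing time (a new reading comes with each control period).
- ctrl.get_image(name): name is "side" or "top" or "wrist"; returns a dict with "frame" (400x640x3 uint8, blue, green, red), "fx", "fy", "cx", "cy" (pixels), "k1" (the pictures are not rectified: a ray, as slopes to the right and down, at radius r is drawn at 1 + k1 r^2 times it, then the intrinsics apply), "rvec" (rotation vector, rad) and "tvec" (3), from world to camera coordinates, as OpenCV has them. Camera axes: x right, y down, z forward; pixel columns grow to the right and rows downward; lengths in mm; the calibration is good to about 2 mm. A picture is of the moment at which its call begins. There is no depth.
- ctrl.close_job(): hands the job in; it is judged then, once.
The state is a dict: "t": time; "qpos": joint angles; "qvel": joint speeds; "joint_torque": joint torques, N m; "ee_pos": TCP position; "orientation": TCP orientation; "ft_force": force on the tool from outside, world axes, zero at the start; "moment": the same for the moment, N m; "width": finger opening in mm; "grasp_force": force on a finger pad.
Only numpy, scipy, OpenCV 4.12 (cv2) and the standard library are available. Lean on these libraries where they do the work, as an engineer would, in place of code of your own. Each camera call takes 0.05 s, during which the arm holds its last target. There are 200 camera calls.

TASK

Open the plant sprayer on the windowsill: turn its black pressure cap counterclockwise until it meets its first stop and keep it leaning lightly against that stop, not pressed down, for about a second so the pressure can vent; then press it down against its spring without crushing the seal and turn it on past the stop until it comes free. Lift the cap off and set it down, without dropping it, upright in the middle of the round cork coaster, let go, and leave the chess case, the pawns and the pencil cup where they are.

Things in the scene. Friction and masses are not known exactly. Their poses are not given: they have to be found in the camera images.
- cap_grip (a point): Grip point of the loose black cap (80-140 g): on its axis, in the upright grip bar (50 long, 16 wide, 32 mm tall) that stands on a 74 mm disc; 22 mm above the disc's top, 10 mm below the bar's top, 56 mm above the hub's flat underside, on which the cap stands when set down. x along the bar, y across its width, z up. Turning the bar counterclockwise seen from above opens the cap.
- cap: The same cap; origin at the centre of the 40 mm hub's underside, axes as the grip point. The first stop is hidden 0.2-0.65 rad counterclockwise of the start; friction until there under 0.2 N m. From first touching the stop, 0.63 rad more (0.52 to 0.74) frees it, pressed down while passing; eased there it rises about 3 mm above its start height and lifts straight off (25 mm clears the neck).
- tank: White sprayer tank, 148 mm across, 110 mm tall, on a steel foot plate (190 x 130 x 6 mm) screwed to the sill: it does not move. Origin under its centre; the cap turns about its vertical axis. Its grey neck (68 mm across) rises to 140 mm; the fitted cap's disc top lies at 159 mm, the bar's top at 191 mm. Its yaw says nothing of the hidden stop.
- stop (a joint): Sprung first stop hidden in the neck, rad: 0 until the cap leans on it, then it yields counterclockwise with 5 N m/rad (0.1 rad = 0.5 N m). A light lean is 0.04 to 0.2 rad (0.2 to 1 N m); beyond 0.2 rad (1 N m) it is forced and spoilt. Once the cap is pressed 6 mm down it passes under the stop. A hard end stop lies 0.78 rad past the first.
- seal (a joint): Sprung seal under the cap's hub, m: 0 with the cap fitted and not pressed, positive as the cap is pressed down. It pushes up with 5 N at 0 plus 1 N per mm. The cap clears the stop at 6 mm (11 N); beyond 12 mm (17 N) the seal is crushed; 8 to 9 mm (13 to 14 N) is right. With the cap off it reads about -0.0045.
- coaster_top (a point): Centre of the top face of a round cork coaster fixed to the sill, 110 mm across, 6 mm thick.
- case: Bystander: folded wooden chess case, 100 x 240 x 49 mm, origin under its centre, long side along its y.
- pawn_a: Bystander: dark wooden pawn, 30 mm across, 53 mm tall, origin at the centre of its foot.
- pawn_b: Bystander: a second such pawn.
- pencil_cup: Bystander: open plastic pencil cup, 72 mm across, 100 mm tall, origin under its centre.
Not all that is in view belongs to the job. Leave any pink look-alike of the cap alone.

How it is judged (in metres and radians):
On the way, in this order (a step that is already met when the one before it is completed fails the run):
1. the cap, not pressed down, leans lightly on its first stop (0.04 to 0.2 rad of yield) for 0.5 s (value of joint stop above 0.04 rad and value of joint seal below 0.003 m), for 0.5 s.
2. the cap is pressed down by 5 mm or more on the tank (value of joint seal above 0.005 m), for 0.1 s.
3. the cap is lifted clear of the neck (z of cap_grip in the frame of tank above 0.21 m), for 0.1 s.
At the end, for the whole second after the job is handed in: The cap stands upright (within 0.1 rad) on the cork coaster, its axis within 30 mm of the coaster's centre and its hub resting on the cork (grip point 51 to 61 mm above it), at rest and released (horizontal distance between cap_grip and coaster_top below 0.03 m and angle between cap_grip's own z axis and vertical below 0.1 rad and z of cap_grip in the frame of coaster_top between 0.051 and 0.061 m and linear speed of cap below 0.02 m/s); the robot touches nothing.
It fails at once if the first stop is forced: made to yield more than 0.2 rad (1 N m) (value of joint stop above 0.2 rad).
It fails at once if the seal is crushed: pressed more than 12 mm (17 N) (value of joint seal above 0.012 m).
It fails at once if the cap is dropped: it moves faster than 0.6 m/s with no finger on it (linear speed of cap above 0.6 m/s and contact force between the fingers and cap below 0.5 N).
It fails at once if the chess case, a pawn or the pencil cup is shifted by more than 20 mm (distance of any of case, pawn_a, pawn_b, pencil_cup from where it was at the start of the episode above 0.02 m).
It also fails if it takes over 72 s, if anything falls off the work surface, if the arm or the gripper's body presses on something with over 40 N, if the wrist force passes 120 N, or if a joint passes its speed limit or range.

## Working session

There is one attempt and no reset: what is moved stays moved. The work goes in short steps, Python scripts to look and compute and a tool call to move; the robot and the scene stay as the last step left them, time stands still between calls to the robot, and variables do not carry over. Pictures are saved under pics/ and viewed, at most 10 in all, crops included, and the job is handed in when it is done.

Besides the shell and the picture viewer there is one more tool, called after "Emit:" as a command line: name --argument value ..., lists and objects as JSON in quotes. arm_command: Moves the arm, as the interface text tells. Its arguments: {"type":"object","properties":{"series":{"type":"array"},"jaw":{"type":"number"}},"required":["series"]}

```bash
mkdir -p pics; cat > h.py <<'E'
import numpy as np, cv2
from workcell import ctrl
def ray(im,u,v):
    x=np.array([(u-im['cx'])/im['fx'],(v-im['cy'])/im['fy']]); y=x.copy()
    for _ in range(20): y=x/(1+im['k1']*(y@y))
    R=cv2.Rodrigues(np.array(im['rvec'],float))[0]; t=np.array(im['tvec'],float).ravel()
    return -R.T@t, R.T@np.array([y[0],y[1],1])
def onz(im,u,v,z):
    o,d=ray(im,u,v); return o+d*(z-o[2])/d[2]
E
python3 - <<'E'
from h import *
import pickle
D={n:ctrl.get_image(n) for n in('top','side','wrist')}
pickle.dump(D,open('d0.pkl','wb'))
for n in('top','side'): cv2.imwrite(f'pics/{n}0.png',D[n]['frame'])
print(ctrl.get_obs())
E
```

```text
{'t': 0.15, 'qpos': array([ 1.26800513e+00,  4.23650833e-01,  1.63048871e+00, -2.75405476e-05,
        1.08860689e+00, -1.89684318e-02]), 'qvel': array([-0.00079713, -0.00316744, -0.00354501, -0.00120289,  0.00039137,
       -0.00018772]), 'joint_torque': array([-1.00587845e-04, -5.44981170e+01, -2.73921454e+01,  6.43538847e-02,
        2.03921244e-02, -6.25164262e-05]), 'ee_pos': array([174.86069495, 599.62262881, 241.09941077]), 'orientation': array([-4.44290170e-01, -3.10985490e+00,  1.79498376e-03]), 'ft_force': array([ 0.02340466, -0.06835701,  0.79625962]), 'moment': array([0.00572999, 0.01396694, 0.01089925]), 'grasp_force': 0.0, 'width': 88.11760388474576}
```

View pics/top0.png

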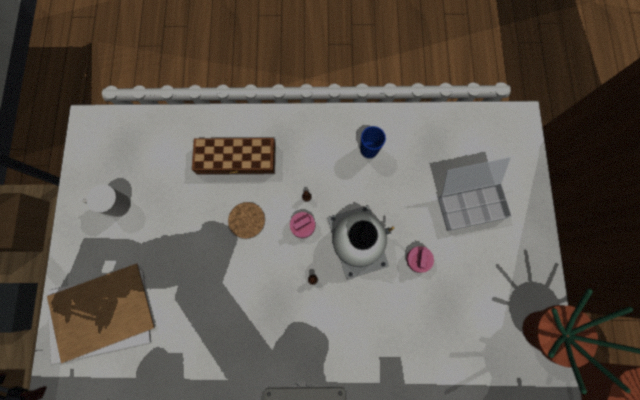

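View pics/side0.png

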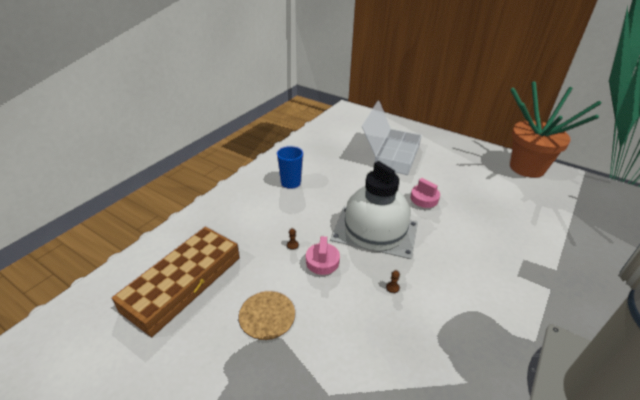

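The top view shows the sprayer cap at about (363,235), the coaster at (247,219), pink decoys at (303,224) and (420,259), and pawns at (307,195) and (313,279). The side view shows the cap at (382,180) with its bar on top.

```bash
python3 - <<'E'
from h import *
import pickle
D=pickle.load(open('d0.pkl','rb'))
im=D['top'];f=im['frame']
print(ray(im,320,200))
def blob(m,u,v,r):
    k=np.zeros_like(m);cv2.circle(k,(u,v),r,255,-1);m=m&k
    c=max(cv2.findContours(m,0,1)[0],key=cv2.contourArea);return cv2.minEnclosingCircle(c),cv2.fitEllipse(c)
hsv=cv2.cvtColor(f,cv2.COLOR_BGR2HSV)
b=blob(cv2.inRange(f,(0,0,0),(45,45,45)),363,235,24);print('cap',b,onz(im,*b[1][0],159))
b=blob(cv2.inRange(hsv,(5,70,40),(25,255,255)),247,219,26);print('coaster',b,onz(im,*b[1][0],6))
for n,p,z in(('pinkL',(303,224),30),('pinkR',(420,259),30),('pawnA',(307,195),40),('pawnB',(313,279),40),('cup',(372,135),100),('case',(234,155),49)):print(n,onz(im,*p,z).round())
c=f[190:280,315:410].astype(float); c=np.clip(255*(c/255)**.45,0,255).astype('uint8')
a=cv2.resize(c,None,fx=6,fy=6,interpolation=2)
s=D['side'];c2=s['frame'][150:210,340:425];c2=np.clip(255*(c2/255.)**.45,0,255).astype('uint8')
w=cv2.resize(c2,(570,402),interpolation=2)
cv2.imwrite('pics/topc.png',a)
print(D['wrist']['frame'].mean(), D['side']['tvec'].ravel(), ray(s,320,200))
E
```

```text
(array([ 384.20225321,  -50.80445016, 1085.08634584]), array([ 0.22061795,  0.0058804 , -0.97540454]))
cap (((362.5, 234.5), 14.23034954071045), ((362.4941711425781, 234.49208068847656), (27.082496643066406, 27.439273834228516), 19.639612197875977)) [ 503.38280605 -151.64220994  159.        ]
coaster (((245.8125, 219.484375), 18.454971313476562), ((246.0679168701172, 219.81944274902344), (34.223812103271484, 36.250694274902344), 51.40208053588867)) [570.25171836 175.47351445   6.        ]
pinkL [552.   5.  30.]
pinkR [ 449. -326.   30.]
pawnA [636.  -7.  40.]
pawnB [396. -23.  40.]
cup [ 795. -194.  100.]
case [758. 209.  49.]
93.41730078125 [469.84846628 337.0520662  639.69148109] (array([244.74263249, 503.96664658, 655.50402787]), array([ 0.41406018, -0.65810237, -0.62887193]))
```

View pics/topc.png

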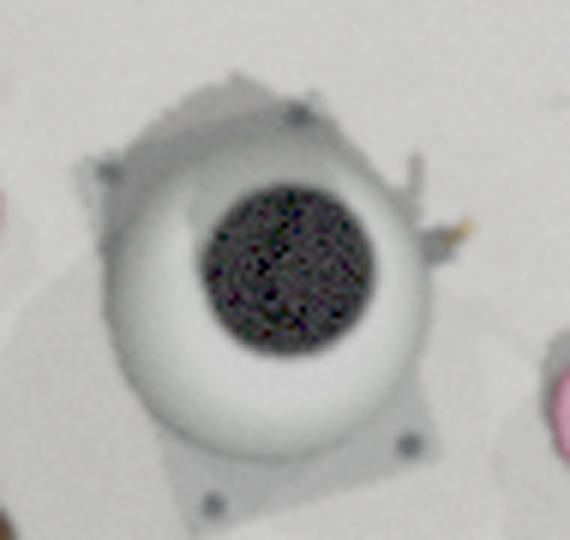

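Emit:
arm_command --series '[{"linear": [-0.026, -0.0315, -0.008], "turn": 0}, {"linear": [-0.026, -0.0315, -0.008], "turn": 0}, {"linear": [-0.026, -0.0315, -0.008], "turn": 0}, {"linear": [-0.026, -0.0315, -0.008], "turn": 0}, {"linear": [-0.026, -0.0315, -0.008], "turn": 0}, {"linear": [-0.026, -0.0315, -0.008], "turn": 0}, {"linear": [-0.026, -0.0315, -0.008], "turn": 0}, {"linear": [-0.026, -0.0315, -0.008], "turn": 0}, {"linear": [-0.026, -0.0315, -0.008], "turn": 0}, {"linear": [-0.026, -0.0315, -0.008], "turn": 0}]'

```text
t: 1.15
ee_pos: [336.5, 223.2, 322.0]
orientation: [0.444, 3.11, 0.0]
ft_force: [0.3, 0.5, -0.0]
width: 87.5
grasp_force: 0.0
```

Emit:
arm_command --series '[{"linear": [-0.026, -0.0315, 0], "turn": 0}, {"linear": [-0.026, -0.0315, 0], "turn": 0}, {"linear": [-0.026, -0.0315, 0], "turn": 0}, {"linear": [-0.026, -0.0315, 0], "turn": 0}, {"linear": [-0.026, -0.0315, 0], "turn": 0}, {"linear": [-0.026, -0.0315, 0], "turn": 0}, {"linear": [-0.026, -0.0315, 0], "turn": 0}, {"linear": [-0.026, -0.0315, 0], "turn": 0}, {"linear": [-0.026, -0.0315, 0], "turn": 0}, {"linear": [-0.026, -0.0315, 0], "turn": 0}]'

```text
t: 2.15
ee_pos: [498.0, -152.1, 321.5]
orientation: [-0.445, -3.11, -0.0]
ft_force: [1.3, 0.2, 0.2]
width: 87.9
grasp_force: 0.0
```

```bash
python3 - <<'E'
from h import *
import pickle
o=ctrl.get_obs();print(o['qpos'],o['ee_pos'],o['ft_force'])
w=ctrl.get_image('wrist');pickle.dump(w,open('w1.pkl','wb'))
print(ray(w,320,200))
cv2.imwrite('pics/w1.png',np.clip(255*(w['frame']/255.)**.5,0,255).astype('uint8'))
E
```

```text
[-3.19368759e-01  1.79557255e-01  1.77705254e+00  1.11328296e-04
  1.18524334e+00 -1.60603889e+00] [ 498.00431062 -152.11917753  321.52565343] [1.25798746 0.17924693 0.19850785]
(array([ 420.42504312, -129.81823163,  464.38642832]), array([ 0.27587258, -0.0645432 , -0.95918823]))
```

View pics/w1.png

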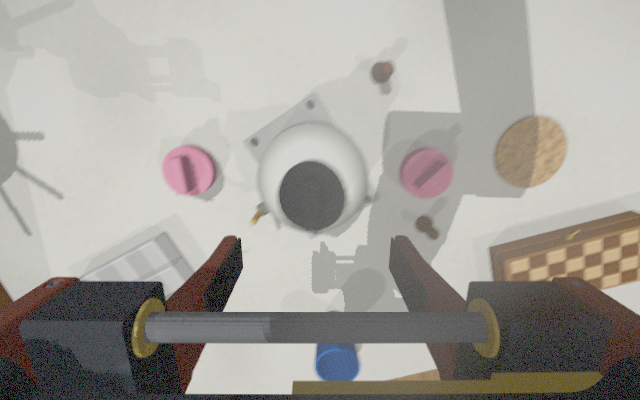

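The wrist view shows the cap disc at about (311,195). The bar is lost in black, so I'll average frames and stretch the contrast.

```bash
python3 - <<'E'
from h import *
T=[]
for n,(u,v,r),z in(('wrist',(311,195,40),159),('side',(382,182,27),0)):
    L=[ctrl.get_image(n) for _ in range(8)]; im=L[0]
    f=np.mean([l['frame'] for l in L],0); np.save(n+'_avg.npy',f)
    if n=='wrist':
        m=cv2.inRange(f.astype('uint8'),(0,0,0),(45,45,45));k=np.zeros_like(m);cv2.circle(k,(u,v),r,255,-1);m&=k
        c=max(cv2.findContours(m,0,1)[0],key=cv2.contourArea);e=cv2.fitEllipse(c);print(e,onz(im,*e[0],z))
    g=f[v-r:v+r,u-r:u+r].mean(2); print(np.percentile(g,[1,10,30,50,70]))
    g=np.clip((g-3)/(32 if n=='wrist' else 55)*255,0,255).astype('uint8')
    T.append(cv2.resize(g,(400,400),interpolation=2))
cv2.imwrite('pics/c1.png',np.hstack(T))
E
```

```text
((314.14794921875, 193.1009063720703), (59.98086166381836, 66.98278045654297), 148.21209716796875) [ 502.15403538 -159.15448838  159.        ]
[ 33.33333333  36.          38.875       43.70833333 120.97083333]
[ 14.125       17.66666667  57.97916667 152.3125     182.54166667]
```

View pics/c1.png

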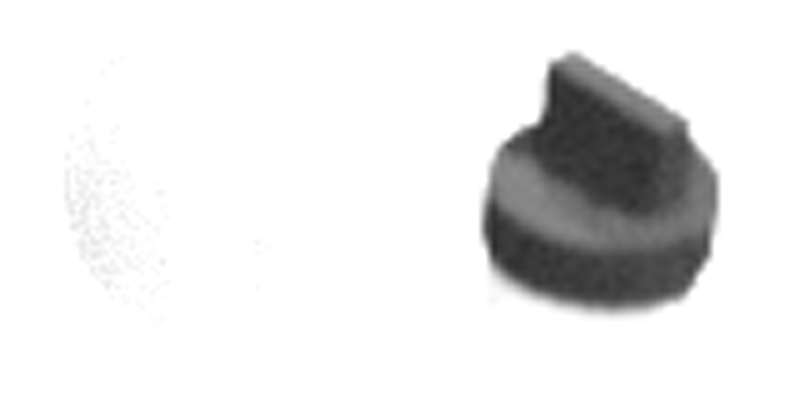

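In the side crop, the bar's top face has crop corners (552,65), (572,52), (688,122) and (668,135). I'll cast those onto z=191 and restretch the wrist crop.

```bash
python3 - <<'E'
from h import *
import pickle
s=pickle.load(open('d0.pkl','rb'))['side'];w=pickle.load(open('w1.pkl','rb'))
P=np.array([onz(s,355+(X-400)/7.407-.5,155+Y/7.407-.5,191) for X,Y in((552,65),(572,52),(688,122),(668,135))])
print(P.round(1),P.mean(0))
a=(P[2]+P[3]-P[0]-P[1])/2;print('len',np.hypot(*a[:2]),'ang',np.arctan2(a[1],a[0]))
f=np.load('wrist_avg.npy').mean(2); g=cv2.GaussianBlur(f[155:235,271:351],(0,0),.8)
g=np.clip((g-33)/14*255,0,255).astype('uint8')
cv2.imwrite('pics/c2.png',cv2.resize(g,(400,400),interpolation=2))
m=(f<70).astype('uint8')*255;k=np.zeros_like(m);cv2.circle(k,(312,195),42,255,-1);m&=k
c=max(cv2.findContours(m,0,1)[0],key=cv2.contourArea);e=cv2.fitEllipse(c);print(e,onz(w,*e[0],155))
E
```

```text
[[ 521.8 -152.7  191. ]
 [ 520.1 -162.1  191. ]
 [ 477.2 -148.7  191. ]
 [ 479.1 -139.7  191. ]] [ 499.5516076  -150.80499897  191.        ]
len 44.78067173064357 ang 2.8417062190797027
((312.87091064453125, 194.82769775390625), (65.90166473388672, 69.69963836669922), 169.74143981933594) [ 501.75209932 -156.34517477  155.        ]
```

View pics/c2.png

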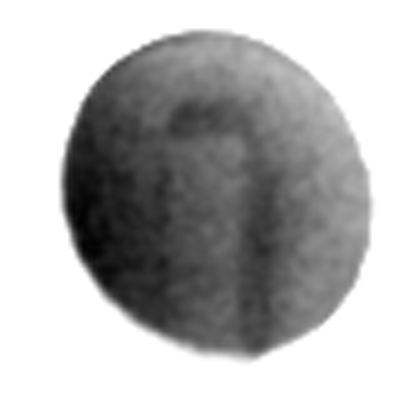

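The bar lies vertical in the wrist view, so it is already along tool x, which agrees with the side view's angle of 2.84. Joint 6 at -1.6 leaves too little room to turn counterclockwise, so I'll flip the tool by half a turn.

Emit:
arm_command --series '[{"linear": [0, 0, 0], "turn": 0.1496}, {"linear": [0, 0, 0], "turn": 0.1496}, {"linear": [0, 0, 0], "turn": 0.1496}, {"linear": [0, 0, 0], "turn": 0.1496}, {"linear": [0, 0, 0], "turn": 0.1496}, {"linear": [0, 0, 0], "turn": 0.1496}, {"linear": [0, 0, 0], "turn": 0.1496}, {"linear": [0, 0, 0], "turn": 0.1496}, {"linear": [0, 0, 0], "turn": 0.1496}, {"linear": [0, 0, 0], "turn": 0.1496}]'

```text
t: 4.0
ee_pos: [497.8, -150.4, 321.7]
orientation: [-2.447, -1.97, 0.0]
ft_force: [-0.4, 0.2, -0.8]
width: 87.9
grasp_force: 0.0
```

Emit:
arm_command --series '[{"linear": [0, 0, 0], "turn": 0.1496}, {"linear": [0, 0, 0], "turn": 0.1496}, {"linear": [0, 0, 0], "turn": 0.1496}, {"linear": [0, 0, 0], "turn": 0.1496}, {"linear": [0, 0, 0], "turn": 0.1496}, {"linear": [0, 0, 0], "turn": 0.1496}, {"linear": [0, 0, 0], "turn": 0.1496}, {"linear": [0, 0, 0], "turn": 0.1496}, {"linear": [0, 0, 0], "turn": 0.1496}, {"linear": [0, 0, 0], "turn": 0.1496}]'

```text
t: 5.0
ee_pos: [497.8, -150.4, 321.6]
orientation: [-3.134, 0.22, 0.0]
ft_force: [0.4, 0.1, 0.5]
width: 87.8
grasp_force: 0.0
```

Emit:
arm_command --series '[{"linear": [0.0036, 0, 0.02], "turn": 0.1496}, {"linear": [0, 0, 0.02], "turn": 0}, {"linear": [0, 0, 0], "turn": 0}]'

```text
t: 5.3
ee_pos: [499.9, -150.4, 279.4]
orientation: [-3.109, 0.444, 0.007]
ft_force: [0.3, 0.1, -0.3]
width: 88.1
grasp_force: 0.0
```

```bash
python3 - <<'E'
from h import *
o=ctrl.get_obs();print(o['qpos'],o['ee_pos'],o['orientation'],o['ft_force'],o['moment'])
L=[ctrl.get_image('wrist') for _ in range(6)];w=L[0]
f=np.mean([l['frame'] for l in L],0).mean(2)
from scipy.spatial.transform import Rotation as Ro
def px(p): return cv2.projectPoints(np.float64([p]),np.array(w['rvec'],float),np.array(w['tvec'],float),np.array([[w['fx'],0,w['cx']],[0,w['fy'],w['cy']],[0,0,1.]]),np.array([w['k1'],0,0,0,0]))[0].ravel()
u,v=px((502,-154,165)).astype(int);print(u,v)
m=(f<70).astype('uint8')*255;k=np.zeros_like(m);cv2.circle(k,(int(u),int(v)),52,255,-1);m&=k
c=max(cv2.findContours(m,0,1)[0],key=cv2.contourArea);e=cv2.fitEllipse(c);print(e,onz(w,*e[0],155))
g=f[v-60:v+60,u-60:u+60];g=cv2.GaussianBlur(g,(0,0),.8);lo,hi=np.percentile(g[m[v-60:v+60,u-60:u+60]>0],[1,97]);print(lo,hi)
cv2.imwrite('pics/c3.png',cv2.resize(np.clip((g-lo)/(hi-lo)*255,0,255).astype('uint8'),(480,480),interpolation=2))
E
```

```text
[-3.15133288e-01  2.28563774e-01  1.81757685e+00  6.43167928e-06
  1.10022460e+00  1.53933963e+00] [ 499.86287112 -150.43562143  279.39481837] [-3.10921467  0.44399175  0.00738095] [ 0.29465649  0.13203621 -0.2705447 ] [ 0.08226748  0.17590569 -0.00271488]
318 200
((319.482421875, 195.34005737304688), (77.49067687988281, 80.23163604736328), 176.5941925048828) [ 503.48457895 -155.67928254  155.        ]
29.406657833030728 60.29942163697032
```

View pics/c3.png

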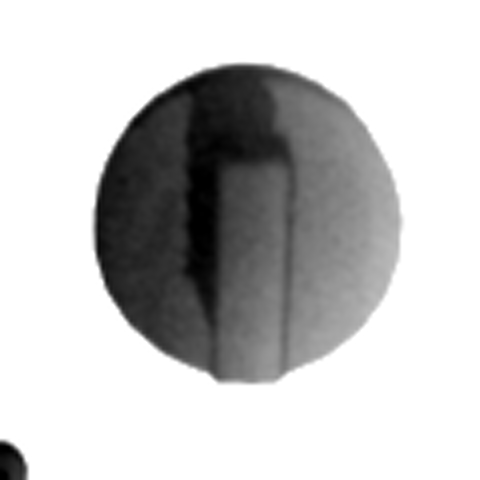

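Now clear: the bar's top face has crop corners (219,160), (284,163), (282,380) and (215,380).

```bash
python3 - <<'E'
from h import *
from scipy.spatial.transform import Rotation as Ro
w=ctrl.get_image('wrist')
P=np.array([onz(w,258+X/4-.5,140+Y/4-.5,191) for X,Y in((219,160),(284,163),(282,380),(215,380))])
c=P.mean(0);a=(P[0]+P[1]-P[2]-P[3])/2
o=ctrl.get_obs();R=Ro.from_rotvec(o['orientation']).as_matrix()
print(P.round(1),c,np.hypot(*a[:2]),np.arctan2(a[1],a[0]),'toolx',np.arctan2(R[1,0],R[0,0]),'d tool',R.T@(c-o['ee_pos']))
E
```

```text
[[ 529.3 -156.8  191. ]
 [ 525.1 -169.   191. ]
 [ 480.2 -156.1  191. ]
 [ 484.1 -142.6  191. ]] [ 504.67784845 -156.11013485  191.        ] 47.01777425501436 -0.29224096935821087 toolx -0.2837162378833786 d tool [ 4.05460029  4.05107028 91.64480764]
```

Emit:
arm_command --series '[{"linear": [0.0041, 0.0031, 0], "turn": 0.008}, {"linear": [0, 0, 0.02], "turn": 0}, {"linear": [0, 0, 0.02], "turn": 0}, {"linear": [0, 0, 0.02], "turn": 0}, {"linear": [0, 0, 0.018], "turn": 0}, {"linear": [0, 0, 0.01], "turn": 0}, {"linear": [0, 0, 0.006], "turn": 0}, {"linear": [0, 0, 0], "turn": 0}, {"linear": [0, 0, 0], "turn": 0}]'

```text
t: 6.55
ee_pos: [504.9, -155.2, 188.3]
orientation: [3.108, -0.457, 0.002]
ft_force: [-0.8, 0.1, 0.4]
width: 87.6
grasp_force: 0.0
```

```bash
python3 - <<'E'
from h import *
o=ctrl.get_obs();print(o['qpos'],o['ee_pos'],o['orientation'],o['ft_force'],o['moment'])
w=ctrl.get_image('side');cv2.imwrite('pics/s2.png',cv2.resize(np.clip(255*(w['frame'][90:250,270:490]/255.)**.5,0,255).astype('uint8'),None,fx=3,fy=3))
E
```

```text
[-3.20761548e-01  3.54528155e-01  1.88527866e+00 -1.85364572e-05
  9.00776995e-01  1.54193685e+00] [ 504.89507695 -155.20859066  188.30354117] [ 3.10800586e+00 -4.56847025e-01  1.55647458e-03] [-0.78517405  0.06334943  0.37638647] [ 0.01729463  0.12720832 -0.00406848]
```

View pics/s2.png

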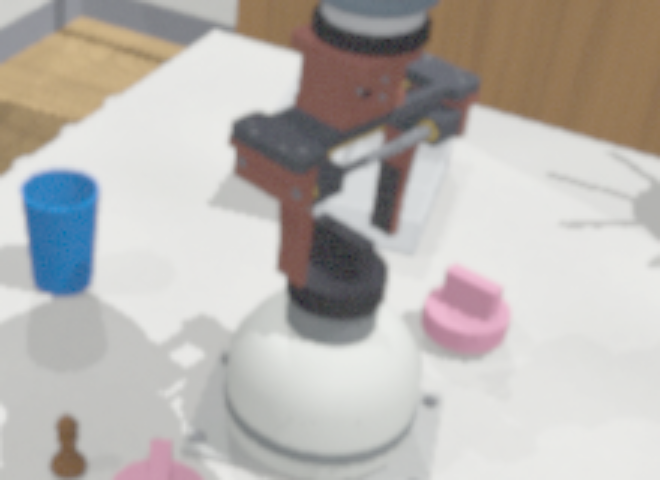

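The fingers straddle the bar. I'll go down 5 mm and close.

Emit:
arm_command --series '[{"linear": [-0.001, 0, 0.005], "turn": 0}, {"linear": [0, 0, 0], "turn": 0}]'

```text
t: 6.8
ee_pos: [503.2, -154.6, 182.5]
orientation: [-3.108, 0.457, 0.0]
ft_force: [0.5, 0.2, 1.0]
width: 88.2
grasp_force: 0.0
```

Emit:
arm_command --jaw -1 --series '[{"linear": [0, 0, 0], "turn": 0}, {"linear": [0, 0, 0], "turn": 0}, {"linear": [0, 0, 0], "turn": 0}, {"linear": [0, 0, 0], "turn": 0}, {"linear": [0, 0, 0], "turn": 0}, {"linear": [0, 0, 0], "turn": 0}, {"linear": [0, 0, 0], "turn": 0}, {"linear": [0, 0, 0], "turn": 0}]'

```text
t: 7.6
ee_pos: [503.4, -154.7, 182.7]
orientation: [-3.108, 0.457, 0.0]
ft_force: [-0.1, 0.5, 0.3]
width: 27.1
grasp_force: 0.0
```

```bash
cat > st.py <<'E'
from h import *
from scipy.spatial.transform import Rotation as Ro
o=ctrl.get_obs();R=Ro.from_rotvec(o['orientation']).as_matrix()
print('t',round(o['t'],2),'p',o['ee_pos'].round(1),'yaw',round(np.arctan2(R[1,0],R[0,0]),4),'tilt',R[:2,2].round(4),'F',o['ft_force'].round(2),'M',o['moment'].round(3),'tq6',round(o['joint_torque'][5],3),'q6',round(o['qpos'][5],3),'w',round(o['width'],1),'g',round(o['grasp_force'],1))
print('F tool',(R.T@o['ft_force']).round(2))
E
python3 st.py
```

```text
t 7.6 p [ 503.4 -154.7  182.7] yaw -0.2918 tilt [0. 0.] F [-0.08  0.47  0.26] M [-0.019  0.197 -0.008] tq6 0.0 q6 1.542 w 27.1 g 0.0
F tool [-0.21 -0.43 -0.26]
```

Emit:
arm_command --series '[{"linear": [0, 0, 0], "turn": 0}, {"linear": [0, 0, 0], "turn": 0}, {"linear": [0, 0, 0], "turn": 0}, {"linear": [0, 0, 0], "turn": 0}, {"linear": [0, 0, 0], "turn": 0}]'

```text
t: 8.1
ee_pos: [503.4, -154.8, 182.7]
orientation: [3.108, -0.457, -0.0]
ft_force: [0.4, -0.6, 0.8]
width: 16.1
grasp_force: 30.0
```

```bash
python3 st.py
```

```text
t 8.1 p [ 503.4 -154.8  182.7] yaw -0.2918 tilt [-0.0001 -0.0001] F [ 0.36 -0.65  0.82] M [-0.192  0.317  0.006] tq6 -0.008 q6 1.542 w 16.1 g 30.0
F tool [ 0.53  0.52 -0.82]
```

Emit:
arm_command --series '[{"linear": [0, 0, 0], "turn": -0.02}, {"linear": [0, 0, 0], "turn": -0.02}, {"linear": [0, 0, 0], "turn": -0.02}, {"linear": [0, 0, 0], "turn": -0.02}, {"linear": [0, 0, 0], "turn": -0.02}, {"linear": [0, 0, 0], "turn": -0.02}, {"linear": [0, 0, 0], "turn": -0.02}, {"linear": [0, 0, 0], "turn": -0.02}]'

```text
t: 8.9
ee_pos: [503.5, -154.7, 182.7]
orientation: [-3.135, 0.204, -0.0]
ft_force: [-0.8, -0.2, 0.9]
width: 15.6
grasp_force: 30.0
```

```bash
python3 st.py
```

```text
t 8.9 p [ 503.5 -154.7  182.7] yaw -0.1301 tilt [0.     0.0001] F [-0.85 -0.18  0.9 ] M [ 0.005  0.289 -0.01 ] tq6 0.222 q6 1.38 w 15.6 g 30.0
F tool [-0.82  0.29 -0.9 ]
```

Emit:
arm_command --series '[{"linear": [0, 0, 0], "turn": -0.02}, {"linear": [0, 0, 0], "turn": -0.02}, {"linear": [0, 0, 0], "turn": -0.02}, {"linear": [0, 0, 0], "turn": 0}]'

```text
t: 9.3
ee_pos: [503.5, -154.7, 182.7]
orientation: [3.14, -0.111, 0.0]
ft_force: [0.5, 0.0, 1.4]
width: 16.2
grasp_force: 30.0
```

```bash
python3 st.py
```

```text
t 9.3 p [ 503.5 -154.7  182.7] yaw -0.0709 tilt [ 0.0001 -0.    ] F [0.49 0.04 1.43] M [0.083 0.286 0.004] tq6 -0.184 q6 1.321 w 16.2 g 30.0
F tool [ 0.48 -0.07 -1.43]
```

Emit:
arm_command --series '[{"linear": [0, 0, 0], "turn": -0.02}, {"linear": [0, 0, 0], "turn": -0.02}, {"linear": [0, 0, 0], "turn": -0.02}, {"linear": [0, 0, 0], "turn": 0}, {"linear": [0, 0, 0], "turn": 0}]'

```text
t: 9.8
ee_pos: [503.5, -154.7, 182.7]
orientation: [3.141, -0.018, 0.0]
ft_force: [-0.7, 0.0, 0.9]
width: 15.9
grasp_force: 30.0
```

```bash
python3 st.py
```

```text
t 9.8 p [ 503.5 -154.7  182.7] yaw -0.0118 tilt [ 0.0001 -0.0001] F [-0.66  0.01  0.91] M [0.024 0.231 0.053] tq6 -0.002 q6 1.262 w 15.9 g 30.0
F tool [-0.66 -0.   -0.91]
```

Emit:
arm_command --series '[{"linear": [0, 0, 0], "turn": -0.02}, {"linear": [0, 0, 0], "turn": -0.02}, {"linear": [0, 0, 0], "turn": -0.02}, {"linear": [0, 0, 0], "turn": 0}, {"linear": [0, 0, 0], "turn": 0}]'

```text
t: 10.3
ee_pos: [503.5, -154.7, 182.7]
orientation: [3.141, 0.076, 0.0]
ft_force: [-0.8, -0.4, 1.9]
width: 15.8
grasp_force: 30.0
```

```bash
python3 st.py
```

```text
t 10.3 p [ 503.5 -154.7  182.7] yaw 0.0482 tilt [ 0.0001 -0.0001] F [-0.79 -0.43  1.88] M [-0.011  0.233 -0.023] tq6 -0.003 q6 1.202 w 15.8 g 30.0
F tool [-0.81  0.39 -1.88]
```

Emit:
arm_command --series '[{"linear": [0, 0, 0], "turn": -0.02}, {"linear": [0, 0, 0], "turn": -0.02}, {"linear": [0, 0, 0], "turn": -0.02}, {"linear": [0, 0, 0], "turn": 0}, {"linear": [0, 0, 0], "turn": 0}]'

```text
t: 10.8
ee_pos: [503.5, -154.7, 182.7]
orientation: [3.137, 0.17, 0.0]
ft_force: [0.4, 0.6, 1.6]
width: 15.8
grasp_force: 30.0
```

```bash
python3 st.py
```

```text
t 10.8 p [ 503.5 -154.7  182.7] yaw 0.1082 tilt [ 0. -0.] F [0.39 0.58 1.65] M [-0.023  0.253 -0.018] tq6 -0.006 q6 1.142 w 15.8 g 30.0
F tool [ 0.45 -0.53 -1.65]
```

Emit:
arm_command --series '[{"linear": [0, 0, 0], "turn": -0.02}, {"linear": [0, 0, 0], "turn": -0.02}, {"linear": [0, 0, 0], "turn": -0.02}, {"linear": [0, 0, 0], "turn": 0}, {"linear": [0, 0, 0], "turn": 0}]'

```text
t: 11.3
ee_pos: [503.5, -154.8, 182.7]
orientation: [3.13, 0.264, 0.0]
ft_force: [-1.1, -0.6, 2.9]
width: 16.0
grasp_force: 30.0
```

```bash
python3 st.py
```

```text
t 11.3 p [ 503.5 -154.8  182.7] yaw 0.1682 tilt [ 0.0001 -0.0001] F [-1.15 -0.64  2.88] M [-0.065  0.294 -0.001] tq6 -0.03 q6 1.082 w 16.0 g 30.0
F tool [-1.24  0.44 -2.88]
```

Emit:
arm_command --series '[{"linear": [0, 0, 0], "turn": -0.02}, {"linear": [0, 0, 0], "turn": -0.02}, {"linear": [0, 0, 0], "turn": -0.02}, {"linear": [0, 0, 0], "turn": 0}, {"linear": [0, 0, 0], "turn": 0}]'

```text
t: 11.8
ee_pos: [503.5, -155.0, 182.7]
orientation: [3.121, 0.358, 0.0]
ft_force: [0.2, -3.5, 0.3]
width: 16.2
grasp_force: 30.0
```

```bash
python3 st.py
```

```text
t 11.8 p [ 503.5 -155.   182.7] yaw 0.2281 tilt [ 0.0003 -0.0004] F [ 0.24 -3.51  0.33] M [-0.701  0.208 -0.133] tq6 -0.16 q6 1.022 w 16.2 g 30.0
F tool [-0.56  3.47 -0.33]
```

The stop is felt: Mz -0.13. I'll lean a little more.

Emit:
arm_command --series '[{"linear": [0, 0, 0], "turn": -0.02}, {"linear": [0, 0, 0], "turn": -0.02}, {"linear": [0, 0, 0], "turn": 0}, {"linear": [0, 0, 0], "turn": 0}]'

```text
t: 12.2
ee_pos: [503.5, -155.0, 182.7]
orientation: [3.113, 0.42, 0.0]
ft_force: [0.9, -5.9, -0.2]
width: 15.8
grasp_force: 30.0
```

```bash
python3 st.py
```

```text
t 12.2 p [ 503.5 -155.   182.7] yaw 0.2681 tilt [ 0.0002 -0.0004] F [ 0.91 -5.85 -0.19] M [-1.067  0.181 -0.326] tq6 -0.323 q6 0.982 w 15.8 g 30.0
F tool [-0.67  5.89  0.19]
```

Emit:
arm_command --series '[{"linear": [0, 0, 0], "turn": -0.02}, {"linear": [0, 0, 0], "turn": -0.02}, {"linear": [0, 0, 0], "turn": 0}, {"linear": [0, 0, 0], "turn": 0}, {"linear": [0, 0, 0], "turn": 0}, {"linear": [0, 0, 0], "turn": 0}, {"linear": [0, 0, 0], "turn": 0}, {"linear": [0, 0, 0], "turn": 0}, {"linear": [0, 0, 0], "turn": 0}, {"linear": [0, 0, 0], "turn": 0}]'

```text
t: 13.2
ee_pos: [503.5, -155.0, 182.7]
orientation: [3.104, 0.482, 0.0]
ft_force: [0.3, -5.2, 0.6]
width: 15.6
grasp_force: 30.1
```

```bash
python3 st.py
```

```text
t 13.2 p [ 503.5 -155.   182.7] yaw 0.3079 tilt [ 0.0001 -0.0003] F [ 0.34 -5.22  0.64] M [-1.083  0.198 -0.406] tq6 -0.471 q6 0.942 w 15.6 g 30.1
F tool [-1.26  5.08 -0.64]
```

Emit:
arm_command --series '[{"linear": [0, 0, 0], "turn": 0}, {"linear": [0, 0, 0], "turn": 0}, {"linear": [0, 0, 0], "turn": 0}, {"linear": [0, 0, 0], "turn": 0}, {"linear": [0, 0, 0.001], "turn": 0}, {"linear": [0, 0, 0.001], "turn": 0}, {"linear": [0, 0, 0.001], "turn": 0}, {"linear": [0, 0, 0.001], "turn": 0}, {"linear": [0, 0, 0.001], "turn": 0}, {"linear": [0, 0, 0], "turn": 0}]'

```text
t: 14.2
ee_pos: [503.6, -155.0, 178.9]
orientation: [3.104, 0.482, 0.001]
ft_force: [-3.5, -4.4, 12.5]
width: 16.0
grasp_force: 30.0
```

```bash
python3 st.py
```

```text
t 14.2 p [ 503.6 -155.   178.9] yaw 0.308 tilt [ 0.0006 -0.0005] F [-3.47 -4.35 12.53] M [-0.831  0.844 -0.417] tq6 -0.394 q6 0.942 w 16.0 g 30.0
F tool [ -4.62   3.1  -12.53]
```

Emit:
arm_command --series '[{"linear": [0, 0, 0.001], "turn": 0}, {"linear": [0, 0, 0.001], "turn": 0}, {"linear": [0, 0, 0.001], "turn": 0}, {"linear": [0, 0, 0.001], "turn": 0}, {"linear": [0, 0, 0], "turn": 0}, {"linear": [0, 0, 0], "turn": 0}]'

```text
t: 14.8
ee_pos: [503.8, -154.8, 174.8]
orientation: [3.104, 0.483, 0.001]
ft_force: [-2.0, -2.0, 11.5]
width: 15.8
grasp_force: 30.0
```

```bash
python3 st.py
```

```text
t 14.8 p [ 503.8 -154.8  174.8] yaw 0.309 tilt [ 0.0009 -0.0004] F [-2.03 -2.04 11.54] M [-0.626  0.708 -0.016] tq6 -0.023 q6 0.941 w 15.8 g 30.0
F tool [ -2.55   1.33 -11.55]
```

Emit:
arm_command --series '[{"linear": [0, 0, 0.0006], "turn": 0}, {"linear": [0, 0, 0], "turn": -0.04}, {"linear": [0, 0, 0], "turn": -0.04}, {"linear": [0, 0, 0], "turn": -0.04}, {"linear": [0, 0, 0], "turn": -0.04}, {"linear": [0, 0, 0], "turn": -0.04}, {"linear": [0, 0, 0], "turn": -0.04}, {"linear": [0, 0, 0], "turn": -0.04}, {"linear": [0, 0, 0], "turn": -0.04}, {"linear": [0, 0, 0], "turn": -0.04}]'

```text
t: 15.8
ee_pos: [504.3, -154.3, 174.4]
orientation: [2.967, 1.033, 0.003]
ft_force: [-1.6, 0.8, 11.3]
width: 15.9
grasp_force: 30.0
```

```bash
python3 st.py
```

```text
t 15.8 p [ 504.3 -154.3  174.4] yaw 0.6702 tilt [0.0018 0.0005] F [-1.59  0.77 11.31] M [-0.063  0.381  0.01 ] tq6 0.487 q6 0.58 w 15.9 g 30.0
F tool [ -0.74  -1.58 -11.31]
```

Emit:
arm_command --series '[{"linear": [0, 0, 0], "turn": -0.03}, {"linear": [0, 0, 0], "turn": -0.03}, {"linear": [0, 0, 0], "turn": -0.03}, {"linear": [0, 0, 0], "turn": -0.03}, {"linear": [0, 0, 0], "turn": -0.03}, {"linear": [0, 0, 0], "turn": -0.02}, {"linear": [0, 0, 0], "turn": 0}, {"linear": [0, 0, 0], "turn": 0}]'

```text
t: 16.6
ee_pos: [504.3, -154.2, 174.4]
orientation: [2.869, 1.279, 0.003]
ft_force: [-0.4, 1.1, 11.8]
width: 16.2
grasp_force: 30.0
```

```bash
python3 st.py
```

```text
t 16.6 p [ 504.3 -154.2  174.4] yaw 0.8385 tilt [0.0019 0.0005] F [-0.42  1.13 11.84] M [ 0.035  0.342 -0.017] tq6 -0.04 q6 0.411 w 16.2 g 30.0
F tool [  0.58  -1.05 -11.84]
```

Yaw is 0.635 past contact with no end torque. I'll go 0.05 further and ease up.

Emit:
arm_command --series '[{"linear": [0, 0, 0], "turn": -0.025}, {"linear": [0, 0, 0], "turn": -0.025}, {"linear": [0, 0, -0.002], "turn": 0}, {"linear": [0, 0, -0.002], "turn": 0}, {"linear": [0, 0, -0.002], "turn": 0}, {"linear": [0, 0, -0.002], "turn": 0}, {"linear": [0, 0, -0.002], "turn": 0}, {"linear": [0, 0, -0.0015], "turn": 0}, {"linear": [0, 0, 0], "turn": 0}]'

```text
t: 17.5
ee_pos: [503.6, -154.4, 184.7]
orientation: [-2.837, -1.35, -0.001]
ft_force: [1.7, 0.2, 1.2]
width: 15.8
grasp_force: 30.0
```

```bash
python3 st.py
```

```text
t 17.5 p [ 503.6 -154.4  184.7] yaw 0.8884 tilt [0.0003 0.0004] F [1.67 0.23 1.2 ] M [ 0.054 -0.236  0.039] tq6 -0.0 q6 0.362 w 15.8 g 30.0
F tool [ 1.23  1.15 -1.19]
```

It has risen above its start height with no pull, so it is free. I'll lift.

Emit:
arm_command --series '[{"linear": [0, 0, -0.002], "turn": 0}, {"linear": [0, 0, -0.002], "turn": 0}, {"linear": [0, 0, -0.002], "turn": 0}, {"linear": [0, 0, 0], "turn": 0}]'

```text
t: 17.9
ee_pos: [503.0, -154.7, 190.5]
orientation: [-2.836, -1.349, 0.001]
ft_force: [-0.6, -0.0, -0.9]
width: 15.8
grasp_force: 30.0
```

```bash
python3 st.py
```

```text
t 17.9 p [ 503.  -154.7  190.5] yaw 0.8881 tilt [-0.0009  0.0003] F [-0.64 -0.03 -0.88] M [-0.081  0.122  0.028] tq6 -0.0 q6 0.362 w 15.8 g 30.0
F tool [-0.43 -0.48  0.88]
```

Emit:
arm_command --series '[{"linear": [0, 0, -0.006], "turn": 0}, {"linear": [0, 0, -0.01], "turn": 0}, {"linear": [0, 0, -0.014], "turn": 0}, {"linear": [0, 0, -0.02], "turn": 0}, {"linear": [0, 0, -0.02], "turn": 0}, {"linear": [0, 0, -0.01], "turn": 0}, {"linear": [0, 0, 0], "turn": 0}]'

```text
t: 18.6
ee_pos: [504.3, -155.0, 272.4]
orientation: [2.835, 1.349, 0.004]
ft_force: [0.1, 0.1, -0.7]
width: 16.2
grasp_force: 30.0
```

```bash
python3 st.py; python3 - <<'E'
from h import *
import pickle
D=pickle.load(open('d0.pkl','rb'))
for n,p in(('top',(247,219)),('side',(267,315))):
    im=D[n];h=cv2.cvtColor(im['frame'],cv2.COLOR_BGR2HSV);m=cv2.inRange(h,(5,70,40),(25,255,255));k=np.zeros_like(m);cv2.circle(k,p,34,255,-1);m&=k
    c=cv2.convexHull(max(cv2.findContours(m,0,1)[0],key=cv2.contourArea));q=np.array([onz(im,*x[0],6)[:2] for x in c],np.float32)
    print(n,cv2.minEnclosingCircle(q))
E
```

```text
t 18.6 p [ 504.3 -155.   272.4] yaw 0.8883 tilt [ 0.0032 -0.0011] F [ 0.1   0.14 -0.73] M [-0.002  0.089 -0.029] tq6 -0.001 q6 0.362 w 16.2 g 30.0
F tool [ 0.17 -0.02  0.73]
top ((570.9178466796875, 175.6949920654297), 54.01773452758789)
side ((567.3192749023438, 174.78384399414062), 54.71890640258789)
```

Emit:
arm_command --series '[{"linear": [0.0119, -0.0063, 0], "turn": 0}, {"linear": [0.0238, -0.0126, 0], "turn": 0}, {"linear": [0.0357, -0.0189, 0], "turn": 0}, {"linear": [0.0387, -0.0205, 0], "turn": 0}, {"linear": [0.0387, -0.0205, 0], "turn": 0}, {"linear": [0.0387, -0.0205, 0], "turn": 0}, {"linear": [0.0387, -0.0205, 0], "turn": 0}, {"linear": [0.0357, -0.0189, 0], "turn": 0}, {"linear": [0.0238, -0.0126, 0], "turn": 0}, {"linear": [0.0119, -0.0063, 0], "turn": 0}]'

```text
t: 19.6
ee_pos: [568.1, 178.5, 269.1]
orientation: [-2.834, -1.353, 0.003]
ft_force: [0.1, 0.1, -1.1]
width: 15.9
grasp_force: 30.0
```

Emit:
arm_command --series '[{"linear": [0, 0, 0.02], "turn": 0}, {"linear": [0, 0, 0.04], "turn": 0}, {"linear": [0, 0, 0.04], "turn": 0}, {"linear": [0, 0, 0.03], "turn": 0}, {"linear": [0, 0, 0.02], "turn": 0}, {"linear": [0, 0, 0.01], "turn": 0}, {"linear": [0, 0, 0.01], "turn": 0}, {"linear": [0, 0, 0], "turn": 0}, {"linear": [0, 0, 0], "turn": 0}]'

```text
t: 20.5
ee_pos: [569.4, 175.7, 101.2]
orientation: [2.837, 1.35, 0.002]
ft_force: [-0.2, 0.5, 0.1]
width: 16.2
grasp_force: 30.0
```

```bash
python3 st.py; python3 - <<'E'
from h import *
w=ctrl.get_image('side');cv2.imwrite('pics/s3.png',cv2.resize(np.clip(255*(w['frame'][180:380,150:390]/255.)**.6,0,255).astype('uint8'),None,fx=3,fy=3))
E
```

```text
t 20.5 p [569.4 175.7 101.2] yaw 0.8881 tilt [0.001  0.0002] F [-0.17  0.51  0.08] M [-0.067  0.125  0.024] tq6 0.001 q6 0.962 w 16.2 g 30.0
F tool [ 0.28 -0.45 -0.08]
```

View pics/s3.png

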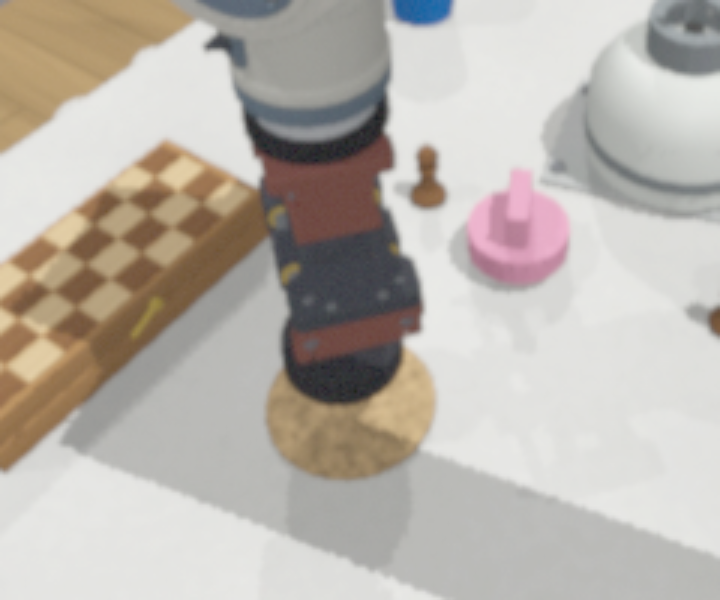

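The cap hangs over the coaster at about (340,370) in the crop, and everything else is clear. I'll lower it.

Emit:
arm_command --series '[{"linear": [0, 0, 0.01], "turn": 0}, {"linear": [0, 0, 0.01], "turn": 0}, {"linear": [0, 0, 0.007], "turn": 0}, {"linear": [0, 0, 0.004], "turn": 0}, {"linear": [0, 0, 0.002], "turn": 0}, {"linear": [0, 0, 0.001], "turn": 0}, {"linear": [0, 0, 0], "turn": 0}, {"linear": [0, 0, 0], "turn": 0}]'

```text
t: 21.35
ee_pos: [569.1, 175.7, 66.8]
orientation: [2.837, 1.35, 0.001]
ft_force: [0.7, -0.8, -0.7]
width: 15.9
grasp_force: 30.0
```

```bash
python3 st.py
```

```text
t 21.35 p [569.1 175.7  66.8] yaw 0.8882 tilt [0.0004 0.0001] F [ 0.72 -0.8  -0.74] M [-0.104  0.11   0.021] tq6 -0.0 q6 0.962 w 15.9 g 30.0
F tool [-0.17  1.07  0.75]
```

Emit:
arm_command --series '[{"linear": [0, 0, 0.001], "turn": 0}, {"linear": [0, 0, 0.001], "turn": 0}, {"linear": [0, 0, 0], "turn": 0}, {"linear": [0, 0, 0], "turn": 0}]'

```text
t: 21.75
ee_pos: [568.9, 175.6, 64.6]
orientation: [-2.837, -1.35, -0.0]
ft_force: [0.3, -0.4, -1.1]
width: 16.1
grasp_force: 30.0
```

```bash
python3 st.py
```

```text
t 21.75 p [568.9 175.6  64.6] yaw 0.8882 tilt [0. 0.] F [ 0.34 -0.39 -1.05] M [-0.091  0.088  0.015] tq6 -0.0 q6 0.962 w 16.1 g 30.0
F tool [-0.09  0.51  1.05]
```

Emit:
arm_command --series '[{"linear": [0, 0, 0.0008], "turn": 0}, {"linear": [0, 0, 0], "turn": 0}, {"linear": [0, 0, 0], "turn": 0}]'

```text
t: 22.05
ee_pos: [568.9, 175.6, 63.8]
orientation: [2.837, 1.35, 0.0]
ft_force: [-0.1, -0.0, -0.7]
width: 16.4
grasp_force: 30.0
```

```bash
python3 st.py
```

```text
t 22.05 p [568.9 175.6  63.8] yaw 0.8882 tilt [ 0. -0.] F [-0.12 -0.01 -0.68] M [-0.024  0.102 -0.04 ] tq6 -0.0 q6 0.962 w 16.4 g 30.0
F tool [-0.08 -0.08  0.68]
```

Emit:
arm_command --series '[{"linear": [0, 0, 0.0008], "turn": 0}, {"linear": [0, 0, 0.0004], "turn": 0}, {"linear": [0, 0, 0], "turn": 0}, {"linear": [0, 0, 0], "turn": 0}]'

```text
t: 22.45
ee_pos: [569.1, 175.7, 63.7]
orientation: [2.837, 1.35, 0.001]
ft_force: [-2.6, -0.5, 10.0]
width: 15.7
grasp_force: 30.0
```

```bash
python3 st.py
```

```text
t 22.45 p [569.1 175.7  63.7] yaw 0.8881 tilt [0.0003 0.0001] F [-2.6  -0.47  9.96] M [-0.281  0.791 -0.016] tq6 0.001 q6 0.962 w 15.7 g 30.0
F tool [-2.01 -1.72 -9.97]
```

It's standing on the cork with 10 N. I'll ease slightly and open.

Emit:
arm_command --series '[{"linear": [0, 0, -0.0008], "turn": 0}, {"linear": [0, 0, 0], "turn": 0}]'

```text
t: 22.65
ee_pos: [569.1, 175.7, 63.7]
orientation: [2.837, 1.35, 0.001]
ft_force: [-1.0, -0.8, 4.3]
width: 15.8
grasp_force: 30.0
```

Emit:
arm_command --jaw 1 --series '[{"linear": [0, 0, 0], "turn": 0}, {"linear": [0, 0, 0], "turn": 0}, {"linear": [0, 0, 0], "turn": 0}, {"linear": [0, 0, 0], "turn": 0}, {"linear": [0, 0, 0], "turn": 0}, {"linear": [0, 0, 0], "turn": 0}]'

```text
t: 23.25
ee_pos: [568.8, 175.6, 63.3]
orientation: [2.837, 1.35, -0.0]
ft_force: [0.2, -0.7, 0.4]
width: 60.3
grasp_force: 0.0
```

Emit:
arm_command --series '[{"linear": [0, 0, -0.005], "turn": 0}, {"linear": [0, 0, -0.01], "turn": 0}, {"linear": [0, 0, -0.02], "turn": 0}, {"linear": [0, 0, -0.03], "turn": 0}, {"linear": [0, 0, -0.04], "turn": 0}, {"linear": [0, 0, -0.04], "turn": 0}, {"linear": [0, 0, -0.02], "turn": 0}, {"linear": [0, 0, 0], "turn": 0}, {"linear": [0, 0, 0], "turn": 0}]'

```text
t: 24.15
ee_pos: [568.7, 175.6, 228.7]
orientation: [2.837, 1.35, 0.001]
ft_force: [-1.0, -0.2, -0.4]
width: 87.7
grasp_force: 0.0
```

```bash
python3 st.py; python3 - <<'E'
from h import *
w=ctrl.get_image('side');cv2.imwrite('pics/s4.png',cv2.resize(np.clip(255*(w['frame'][180:380,150:390]/255.)**.6,0,255).astype('uint8'),None,fx=3,fy=3))
E
```

```text
t 24.15 p [568.7 175.6 228.7] yaw 0.8882 tilt [0.0008 0.0002] F [-0.97 -0.22 -0.45] M [-0.038  0.039  0.009] tq6 0.001 q6 0.962 w 87.7 g 0.0
F tool [-0.78 -0.62  0.45]
```

View pics/s4.png

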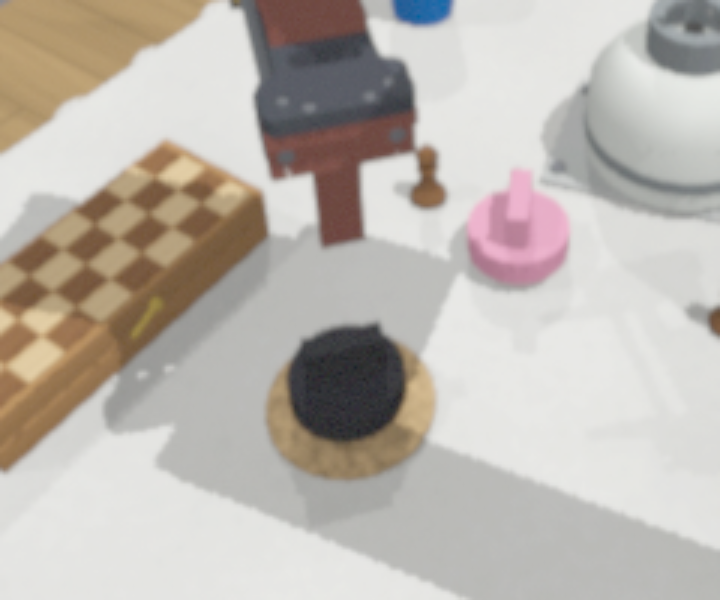

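The cap stands upright at the centre of the coaster (crop (347,385)), and the fingers are clear.

```bash
python3 -c "
from workcell import ctrl
print(ctrl.close_job())"
```

```text
the job is handed in; nothing more can be done
None
```

I vented the cap, pressed it past the stop, lifted it off and set it upright in the middle of the cork coaster, then released it and handed the job in at about 24 s. The hand-in returned no verdict, and nothing else was touched.

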